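Correct a mispacked gear crate

TASK

A ball bearing was packed by mistake in one nest of the wooden gear crate. Take off the keeper rail and the hold-down batten over the bearing and set them aside, lay the bearing flat in the returns tray, and put the spare gear from the bench into the freed nest, boss up. Then drop the batten back into its notches and the keeper rail back into its own, so that all three gears lie held down; leave the two gears that are rightly packed in their nests.

Things in the scene. Friction and masses are not known exactly. Their poses are not given: they have to be found in the camera images.
- crate: Fixed wooden crate, 164 (its x) by 280 mm (its y), inside 140 wide in x. Origin: centre of underside, on the bench; z up. Nest board top at z 25 mm; 3 round nests 76 wide, 3 deep (floor z 22) at x 0, y -85, 0, +85. Side walls 12 thick, 66 high; end walls at y +-134, 66 high, middle yoke up to 92. The bench within x 0.36 to 0.70, y -0.38 to 0.46 m holds only listed things: room to set rail and batten aside.
- rail_grip (a point): Keeper rail: darker wooden bar 300 long x 18 wide x 16 mm tall, 110 g, with a grip block 80 long x 18 wide in its middle (44 mm tall there). Point: centre of the block, 30 mm above the rail's underside; y along the rail, z up. Its place: along crate y on the three batten tops (underside 74 mm above the crate's), in 32 mm wide notches (floor 73) in the end walls at x 0.
- batten_0_mid (a point): Hold-down batten, pale wooden bar 184 long x 16 wide x 26 mm tall, 60 g; 3 mm felt pad under its middle. All three are alike. Point: centre of its wood (16 mm above the felt's underside); x along it, z up. Lies along crate x in 30 mm wide notches in both side walls at crate y -85, 0, +85 mm, notch floor (= wood underside) 48 mm above the crate's underside. Starts at crate y = -85 mm.
- batten_1_mid (a point): Hold-down batten, pale wooden bar 184 long x 16 wide x 26 mm tall, 60 g; 3 mm felt pad under its middle. All three are alike. Point: centre of its wood (16 mm above the felt's underside); x along it, z up. Lies along crate x in 30 mm wide notches in both side walls at crate y -85, 0, +85 mm, notch floor (= wood underside) 48 mm above the crate's underside. Starts at crate y = 0.
- batten_2_mid (a point): Hold-down batten, pale wooden bar 184 long x 16 wide x 26 mm tall, 60 g; 3 mm felt pad under its middle. All three are alike. Point: centre of its wood (16 mm above the felt's underside); x along it, z up. Lies along crate x in 30 mm wide notches in both side walls at crate y -85, 0, +85 mm, notch floor (= wood underside) 48 mm above the crate's underside. Starts at crate y = +85 mm.
- bearing_mid (a point): Steel ball bearing, 62 mm outside diameter, 16 mm thick, 0.17 kg, with a black seal ring; take it across its outside; it lies flat in one of the crate's three nests, under a batten. Point: its centre, 8 mm above its underside; z along its axis.
- gear_1_mid (a point): Steel spur gear, 20 teeth, 64 mm outside diameter, toothed rim 14 mm thick, with a round boss on top (21 mm overall), 0.19 kg. Point: on its axis, 7 mm above its underside (half-way up the toothed rim); z up. Take it across the teeth. Lies rightly in one of the crate's nests and stays there.
- gear_2_mid (a point): Steel spur gear, 20 teeth, 64 mm outside diameter, toothed rim 14 mm thick, with a round boss on top (21 mm overall), 0.19 kg. Point: on its axis, 7 mm above its underside (half-way up the toothed rim); z up. Take it across the teeth. Lies rightly in one of the crate's nests and stays there.
- gear_spare_mid (a point): Steel spur gear, 20 teeth, 64 mm outside diameter, toothed rim 14 mm thick, with a round boss on top (21 mm overall), 0.19 kg. Point: on its axis, 7 mm above its underside (half-way up the toothed rim); z up. Take it across the teeth. The spare: lies boss up on the bench beside the crate.
- tray: Returns tray: shallow square tray of grey plastic, fixed on the bench, 124 x 124 mm outside (130 over its rim), 118 x 118 inside, walls 23 mm high, inner floor 3 mm above the bench. Origin: centre of its underside; x and y along its sides.
Not all that is in view belongs to the job. Leave any pink look-alike of the part that bears gear_spare_mid alone.

How it is judged:
By the outcome, as a careful person would: the job done as asked, in the order asked, and still so for the second after the job is handed in, with the robot touching nothing.
It also fails if it takes over 131 s, if anything falls off the work surface, if the arm or the gripper's body presses on something with over 40 N, if the wrist force passes 120 N, or if a joint passes its speed limit or range.

ROBOT

A 6-joint arm with a two-finger parallel gripper is mounted at the origin on a cart in front of the work surface, level with it; the furniture and walls round the work are solid. World frame = base frame: x ahead of the robot, y to its left, z up, the work surface at z = 0. Lengths are in m, angles in rad, forces in N, time in s.
With the tool pointing down it reaches from about 0.35 to 0.775 m from the base axis. Payload 7.3 kg.
Tool frame: the origin (TCP) lies at the very end of the fingers, on their centre line; the grasp point (between the pads) lies 19 mm behind it; z points along the fingers, y is the line along which they close (so a half turn about z gives the same grasp; the last joint's range is limited). The gripper opens to 92 mm and grips with 3 to 60 N. Pads are 19 mm wide; open, the fingers measure 130 mm over their backs; the gripper's body (75 mm by 190 mm) begins 47 mm behind the grasp point.
Start: joints at [-1.371, 0.342, 1.524, -0, 1.275, -0.146], TCP at [0.178, -0.494, 0.227] pointing down, gripper open.
Joint ranges: [-2.53, 2.53], [-0.77, 2.02], [0.04, 2.7], [-1, 4.14], [0.28, 2.66], [-3.11, 3.11]. Speed limits (rad/s): [2.57, 2.57, 3.14, 3.14, 3.14, 3.14].

INTERFACE

Orientations are given as [roll, pitch, yaw] about the fixed x, y, z axes, in that order (R = Rz(yaw) Ry(pitch) Rx(roll)).
In Python, from cell import robot gives the robot as it stands. The module is installed in compiled form; this text tells all that it offers.
- The arm moves only by the tool arm_command, never from a script. Its argument "moves" is a list of rows, each a list of 3 entries, a list of its own where there are three numbers: the shift along the tool's x, y, z in m, then the turn, a rotation vector about the tool's x, y, z in rad, then the finger opening in m, from 0 to 0.0918. In form: [[[dx, dy, dz], [ax, ay, az], claw], ...]. A call has exactly 5 rows; each row is the pose to reach, as a shift and turn from the pose commanded when the call began, along the tool's axes at that moment; what a row does not reach only later rows make up. A row lasts 1/10 s, in which the tool goes at most 50 mm and 8.59 degrees, less where a joint would pass 70% of its speed; a pose out of reach is approached as far as the arm can. A call with a gripper value outside its range is refused whole. The fingers move at their own pace and stop on an object; "squeeze" is the grip in N (left out, the last holds). Time passes only in rows, so rows that repeat a pose let the fingers close, or fill a call up. It gives the time, the measured TCP pose, the force, the opening and the grip force at its end, in the units of the state.
- robot.observe(): the state, without advancing time (a new reading comes with each control period).
- robot.read_camera(name): name is "scene" or "top" or "wrist"; returns the picture (400x640x3 uint8, red, green, blue); there is no depth.
- robot.camera_model(name): a dict with "fx", "fy", "cx", "cy" (pixels), "R" (3x3) and "t" (3): a world point X has camera coordinates R X + t. Camera axes: x right, y down, z forward; pixel columns grow to the right and rows downward; lengths in m; the calibration is good to about 2 mm. The wrist camera is an equidistant fisheye: a pixel r from the principal point sees the ray r / f radians off the axis. A picture is of the moment at which its call begins: read the wrist's pose just before it. camera_model takes no time and is no camera call; for the wrist camera it gives the pose at the moment of the call.
- robot.hand_in(): hands the job in; it is judged then, once.
The state is a dict: "time": time; "qpos": joint angles; "qvel": joint speeds; "joint_efforts": joint torques, N m; "tool_pos": TCP position; "tool_rot": TCP orientation; "contact_force": force on the tool from outside, world axes, zero at the start; "torque": the same for the moment, N m; "opening": finger opening in m; "grip_force": force on a finger pad.
Only numpy, scipy, OpenCV 4.12 (cv2) and the standard library are available. Lean on these libraries where they do the work, as an engineer would, in place of code of your own. Each camera call takes 0.05 s, during which the arm holds its last target. There are 200 camera calls.

## Working session

There is one attempt and no reset: what is moved stays moved. The work goes in short steps, Python scripts to look and compute and a tool call to move; the robot and the scene stay as the last step left them, time stands still between calls to the robot, and variables do not carry over. Pictures are saved under pics/ and viewed, at most 17 in all, crops included, and the job is handed in when it is done.

Besides the shell and the picture viewer there is one more tool, called after "Request:" by a JSON object that holds its "op" and its "data", one argument or row to a line. arm_command: Moves the arm, as the interface text tells. Its arguments: {"type":"object","properties":{"moves":{"type":"array"},"squeeze":{"type":"number"}},"required":["moves"]}

```bash
mkdir -p pics && ls && python3 - <<'E'
from cell import robot
import cv2,numpy as np
s=robot.observe();print(s)
for n in("scene","top"):
    im=robot.read_camera(n);cv2.imwrite(f"pics/{n}0.png",im[:,:,::-1]);np.save(f"pics/{n}0.npy",im)
    m=robot.camera_model(n);print(n,m)
E
```

```text
pics
{'time': 0.0, 'qpos': array([-1.37099927e+00,  3.42731676e-01,  1.52503220e+00,  3.20409355e-06,
        1.27538907e+00, -1.45994059e-01]), 'qvel': array([ 0.00027568, -0.00119793, -0.00068979,  0.00047444,  0.00297951,
        0.00080746]), 'joint_efforts': array([-2.46486015e-03, -4.31256795e+01, -2.44222176e+01,  7.16584828e-02,
        5.60771464e-02, -1.44944620e-04]), 'tool_pos': array([ 0.17788632, -0.49350741,  0.22603502]), 'tool_rot': array([-3.14004941e+00, -2.30015569e-04,  3.45790003e-01]), 'contact_force': array([ 0.5111848 ,  0.78787698, -0.05879374]), 'torque': array([0.01478053, 0.02446255, 0.0261058 ]), 'grip_force': 0.0, 'opening': 0.09171122165717353}
scene {'fx': 482.6813107614192, 'fy': 482.6813107614192, 'cx': 313.5044972508964, 'cy': 207.77731343086862, 'R': array([[-0.64285658, -0.76587671,  0.01297263],
       [-0.32045061,  0.253518  , -0.91271027],
       [ 0.69573474, -0.59089888, -0.40840137]]), 't': array([0.33420631, 0.23664997, 0.62189928])}
top {'fx': 421.1626105990452, 'fy': 421.1626105990452, 'cx': 313.7816907693581, 'cy': 206.47896725811097, 'R': array([[ 0.01879017, -0.99977039, -0.01030065],
       [-0.98884185, -0.01706004, -0.14798902],
       [ 0.14777931,  0.01296646, -0.98893536]]), 't': array([0.03186145, 0.48936169, 0.86526943])}
```

View pics/top0.png

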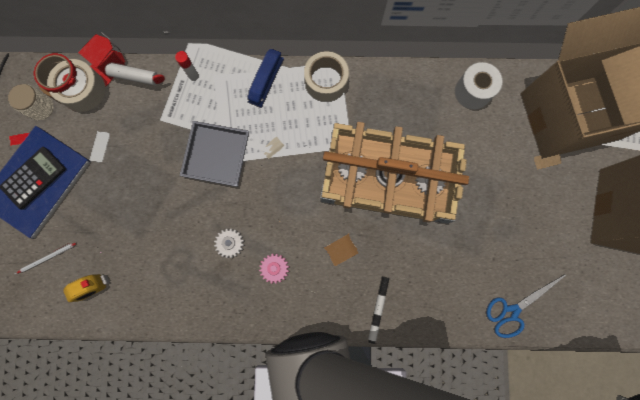

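View pics/scene0.png

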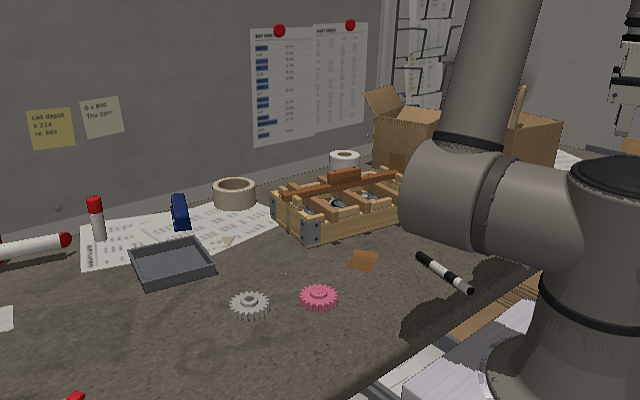

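```bash
cat > h.py <<'E'
import numpy as np,cv2
from cell import robot
def ray(m,u,v):
    d=m["R"].T@np.array([(u-m["cx"])/m["fx"],(v-m["cy"])/m["fy"],1.]);c=-m["R"].T@m["t"];return c,d
def onz(m,u,v,z):
    c,d=ray(m,u,v);return (c+d*(z-c[2])/d[2])[:2].round(4)
def proj(m,X):
    p=m["R"]@np.asarray(X)+m["t"];return m["fx"]*p[0]/p[2]+m["cx"],m["fy"]*p[1]/p[2]+m["cy"]
def wproj(m,X):
    p=m["R"]@np.asarray(X)+m["t"];r=np.hypot(p[0],p[1]);th=np.arctan2(r,p[2]);return m["cx"]+m["fx"]*th*p[0]/r,m["cy"]+m["fy"]*th*p[1]/r
def wonz(m,u,v,z):
    a,b=(u-m["cx"])/m["fx"],(v-m["cy"])/m["fy"];th=np.hypot(a,b)
    d=m["R"].T@np.array([a/th*np.sin(th),b/th*np.sin(th),np.cos(th)]);c=-m["R"].T@m["t"]
    return (c+d*(z-c[2])/d[2])[:2].round(4)
def snap(n,name):
    m=robot.camera_model(n);im=robot.read_camera(n);cv2.imwrite(f"pics/{name}.png",im[:,:,::-1]);np.save(f"pics/{name}.npy",im)
    return m,im
E
python3 - <<'E'
from h import *
m=robot.camera_model("top");im=cv2.imread("pics/top0.png")
c=im[112:232,310:480];cv2.imwrite("pics/crop1.png",cv2.resize(c,None,fx=4.7,fy=4.7,interpolation=cv2.INTER_CUBIC))
hsv=cv2.cvtColor(im,cv2.COLOR_BGR2HSV)
# rail: dark reddish brown
c=hsv[112:232,310:480]
print([tuple(hsv[v,u]) for u,v in((360,161),(398,165),(440,176),(371,187),(360,135))])
# spare gear
g=hsv[220:265,205:252];k=((g[...,2]>140)&(g[...,1]<60)).astype(np.uint8)
cs=max(cv2.findContours(k,0,2)[0],key=cv2.contourArea);(x,y),r=cv2.minEnclosingCircle(cs);print("gear",x+205,y+220,r,onz(m,x+205,y+220,.014))
k=(hsv[...,0]>150)&(hsv[...,0]<178)&(hsv[...,1]>70)&(hsv[...,2]>110);k[:240]=0;k[300:]=0;k[:,:250]=0;k[:,300:]=0
cs=max(cv2.findContours(k.astype(np.uint8),0,2)[0],key=cv2.contourArea);(x,y),r=cv2.minEnclosingCircle(cs);print("pink",x,y,r,onz(m,x,y,.014))
for p in((190,121),(250,131),(241,187),(181,175)):print("tray",onz(m,*p,.023))
for p in((325,156),(467,181),(398,161)):print("rail",onz(m,*p,.09))
E
```

```text
[(np.uint8(13), np.uint8(152), np.uint8(146)), (np.uint8(13), np.uint8(151), np.uint8(159)), (np.uint8(14), np.uint8(150), np.uint8(139)), (np.uint8(15), np.uint8(113), np.uint8(171)), (np.uint8(15), np.uint8(113), np.uint8(165))]
gear 228.16935539245605 242.66129112243652 14.501986503601074 [0.4094 0.2254]
pink 273.7021179199219 268.3829650878906 14.790876388549805 [0.356  0.1246]
tray [0.6803 0.3229]
tray [0.659  0.1868]
tray [0.5312 0.2013]
tray [0.5559 0.335 ]
rail [0.5857 0.019 ]
rail [ 0.5382 -0.2691]
rail [ 0.5776 -0.1302]
```

View pics/crop1.png

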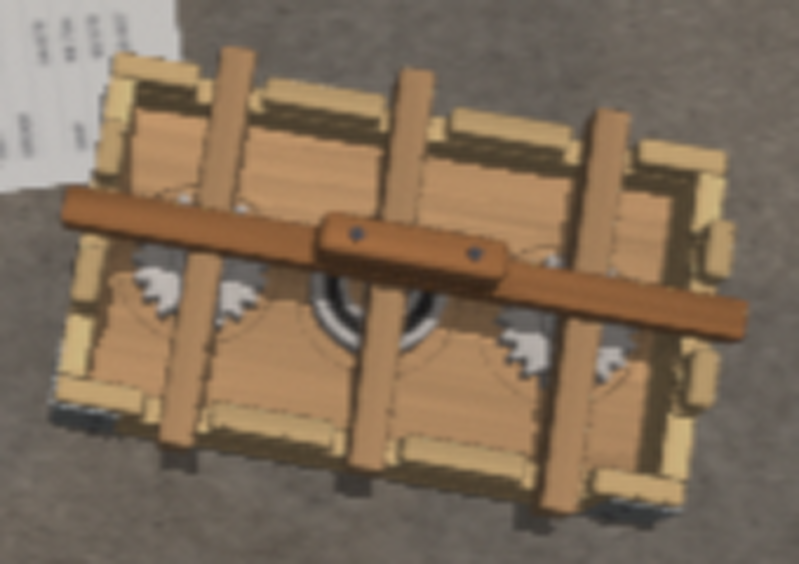

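```bash
cat >> h.py <<'E'
def rig(loc,w):
    loc=np.array(loc);w=np.array(w);a=loc-loc.mean(0);b=w-w.mean(0)
    th=np.arctan2((a[:,0]*b[:,1]-a[:,1]*b[:,0]).sum(),(a*b).sum());c,s=np.cos(th),np.sin(th);R=np.array([[c,-s],[s,c]])
    t=w.mean(0)-R@loc.mean(0);return t,th,np.linalg.norm(loc@R.T+t-w,axis=1)
def delta(p,yaw=None):
    """shift in tool axes from measured pose to world p, turn about tool z"""
    s=robot.observe();c,q=s["tool_pos"],s["tool_rot"];R=cv2.Rodrigues(np.array([0,0,q[2]]))[0]@np.diag([1,-1,-1])
    print("pos",c.round(4),"rot",q.round(4),"-> shift",(R.T@(np.array(p)-c)).round(4),"az",None if yaw is None else round(-(yaw-q[2]),4))
E
python3 - <<'E'
from h import *
m=robot.camera_model("top")
f=lambda u,v,z:onz(m,310+(u+.5)/4.7-.5,112+(v+.5)/4.7-.5,z)
w=[f(112,55,.066),f(727,150,.066),f(683,500,.066),f(58,390,.066)]
print(rig([(.082,.14),(.082,-.14),(-.082,-.14),(-.082,.14)],w))
bl=[f(322,212,.118),f(508,242,.118),f(503,290,.118),f(318,258,.118)]
print("block",bl,np.mean(bl,0),"rail",f(65,207,.09),f(745,320,.09))
print("batten",[f(*p,.074) for p in((237,52),(180,440),(415,75),(366,466),(610,114),(558,506))])
delta([.565,-.13,.25],1.57-.14)
t,th,r=rig([(.062,.062),(.062,-.062),(-.062,-.062),(-.062,.062)],[onz(m,*p,.023) for p in((190,121),(250,131),(241,187),(181,175))]);print("tray",t,th,r)
E
```

```text
(array([ 0.565875, -0.12485 ]), np.float64(-0.15114233147417433), array([0.003653  , 0.00197764, 0.00181332, 0.00426398]))
block [array([ 0.5782, -0.0857]), array([ 0.5665, -0.1636]), array([ 0.5459, -0.1611]), array([ 0.5583, -0.084 ])] [ 0.562225 -0.1236  ] rail [0.5864 0.0222] [ 0.5409 -0.2714]
batten [array([ 0.6637, -0.0541]), array([ 0.4869, -0.0297]), array([ 0.6542, -0.1338]), array([ 0.4769, -0.1106]), array([ 0.6374, -0.2205]), array([ 0.4608, -0.1936])]
pos [ 0.1779 -0.4936  0.2261] rot [-3.1402e+00 -2.0000e-04  3.4580e-01] -> shift [ 0.4874 -0.2108 -0.0239] az -1.0842
tray [0.6066 0.2615] -0.13819396414081944 [0.00931974 0.00477331 0.00913576 0.00415998]
```

Request:
{"op": "arm_command", "data": {
  "moves": [
    [[0.05,-0.022,-0.02],[0,0,0],0.09],
    [[0.1,-0.043,-0.024],[0,0,0],0.09],
    [[0.14,-0.06,-0.024],[0,0,0],0.09],
    [[0.18,-0.078,-0.024],[0,0,0],0.09],
    [[0.22,-0.095,-0.024],[0,0,0],0.09]
  ]
}}

```text
time: 0.6
tool_pos: [0.3539, -0.328, 0.2507]
tool_rot: [-3.141, -0.0, 0.346]
contact_force: [-0.3, -0.6, -0.5]
opening: 0.0901
grip_force: 0.0
```

Request:
{"op": "arm_command", "data": {
  "moves": [
    [[0.05,-0.022,0],[0,0,-0.14],0.09],
    [[0.1,-0.043,0],[0,0,-0.28],0.09],
    [[0.14,-0.06,0],[0,0,-0.42],0.09],
    [[0.18,-0.078,0],[0,0,-0.56],0.09],
    [[0.22,-0.095,0],[0,0,-0.7],0.09]
  ]
}}

```text
time: 1.1
tool_pos: [0.5286, -0.1641, 0.2504]
tool_rot: [-3.141, 0.0, 1.052]
contact_force: [0.6, -1.2, -0.2]
opening: 0.0901
grip_force: 0.0
```

```bash
python3 - <<'E'
from h import *
delta([.564,-.125,.25],np.pi/2-.148)
E
```

```text
pos [ 0.5286 -0.1641  0.2504] rot [-3.1410e+00  1.0000e-04  1.0522e+00] -> shift [0.0514 0.0114 0.0004] az -0.3706
```

Request:
{"op": "arm_command", "data": {
  "moves": [
    [[0.02,0.005,0],[0,0,-0.13],0.09],
    [[0.04,0.01,0],[0,0,-0.26],0.09],
    [[0.051,0.011,0],[0,0,-0.371],0.09],
    [[0.051,0.011,0],[0,0,-0.371],0.09],
    [[0.051,0.011,0],[0,0,-0.371],0.09]
  ]
}}

```text
time: 1.6
tool_pos: [0.5623, -0.1275, 0.2503]
tool_rot: [-3.141, 0.0, 1.414]
contact_force: [0.6, 0.6, 0.4]
opening: 0.09
grip_force: 0.0
```

```bash
python3 - <<'E'
from h import *
m,im=snap("wrist","w1");print(m);delta([.564,-.125,.25],np.pi/2-.148)
E
```

```text
{'fx': 309.70691628693146, 'fy': 309.70691628693146, 'cx': 316.31926072757045, 'cy': 200.73488392571687, 'R': array([[ 9.87726435e-01, -1.56191797e-01, -7.82976784e-04],
       [-1.50595593e-01, -9.53643243e-01,  2.60548521e-01],
       [-4.14422222e-02, -2.57232749e-01, -9.65460437e-01]]), 't': array([-0.57528326, -0.07604047,  0.40264946])}
pos [ 0.5621 -0.1279  0.2504] rot [-3.1409e+00  2.0000e-04  1.4138e+00] -> shift [0.0031 0.0014 0.0004] az -0.009
```

View pics/w1.png

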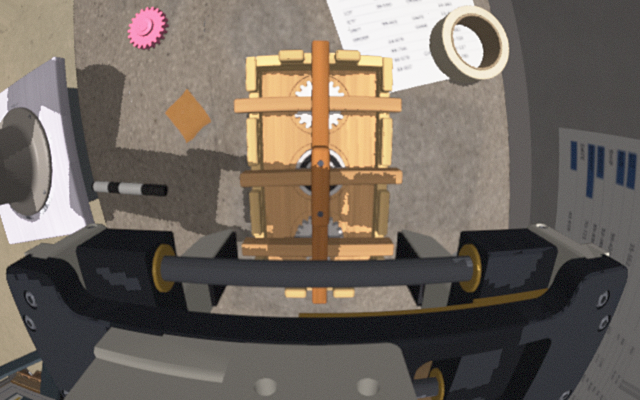

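```bash
python3 - <<'E'
from h import *
m=robot.camera_model("wrist");im=np.load("pics/w1.npy")
hsv=cv2.cvtColor(im,cv2.COLOR_RGB2HSV).astype(int)
print([tuple(hsv[v,u]) for u,v in((320,60),(320,130),(320,200),(300,104),(300,178))])
k=(hsv[...,1]>150)&(abs(hsv[...,0]-13)<5)
for v in(45,60,75,90,115,130,155,170,185,200,215):
    x=np.flatnonzero(k[v,290:350])+290
    if len(x):print(v,x.min(),x.max(),len(x),wonz(m,(x.min()+x.max())/2,v,.09 if v<140 else .118))
for p in((320,163),(320,213)):print("screw",wonz(m,*p,.118))
print("bearing",wonz(m,321,170,.038))
print("crate corners",[wonz(m,*p,.066) for p in((246,58),(392,58))])
print("rail end",wonz(m,320,41,.09))
b=[wonz(m,*p,.074) for p in((236,104),(401,105),(241,179),(402,177),(241,250),(394,249))];print("battens",b)
E
```

```text
[(np.int64(13), np.int64(163), np.int64(216)), (np.int64(14), np.int64(164), np.int64(205)), (np.int64(14), np.int64(165), np.int64(125)), (np.int64(17), np.int64(115), np.int64(229)), (np.int64(16), np.int64(122), np.int64(132))]
45 313 328 16 [0.5895 0.0169]
60 313 327 15 [0.5865 0.001 ]
75 312 328 17 [ 0.584  -0.0146]
90 313 327 15 [ 0.5815 -0.0301]
115 313 327 15 [ 0.5775 -0.0555]
130 312 327 16 [ 0.5746 -0.0707]
155 312 328 17 [ 0.5713 -0.093 ]
170 312 329 18 [ 0.5696 -0.1073]
185 312 328 17 [ 0.5668 -0.1216]
200 312 328 17 [ 0.5646 -0.1363]
215 312 328 9 [ 0.5622 -0.1514]
screw [ 0.5701 -0.1006]
screw [ 0.5625 -0.1494]
bearing [ 0.5691 -0.1207]
crate corners [array([0.5075, 0.0234]), array([ 0.6673, -0.0015])]
rail end [0.5897 0.0213]
battens [array([ 0.4899, -0.027 ]), array([ 0.6671, -0.0559]), array([ 0.4796, -0.1101]), array([ 0.6586, -0.136 ]), array([ 0.4599, -0.1947]), array([ 0.642 , -0.2223])]
```

Request:
{"op": "arm_command", "data": {
  "moves": [
    [[0.0035,0.0037,0.03],[0,0,0],0.07],
    [[0.0035,0.0037,0.07],[0,0,0],0.07],
    [[0.0035,0.0037,0.11],[0,0,0],0.07],
    [[0.0035,0.0037,0.145],[0,0,0],0.07],
    [[0.0035,0.0037,0.163],[0,0,0],0.07]
  ],
  "squeeze": 25
}}

```text
time: 2.15
tool_pos: [0.5646, -0.1249, 0.0846]
tool_rot: [-3.137, -0.001, 1.413]
contact_force: [-0.2, 0.9, 0.5]
opening: 0.07
grip_force: 0.0
```

Request:
{"op": "arm_command", "data": {
  "moves": [
    [[0,0,0],[0,0,0],0.07],
    [[0,0,0],[0,0,0],0.05],
    [[0,0,0],[0,0,0],0.03],
    [[0,0,0],[0,0,0],0.01],
    [[0,0,0],[0,0,0],0.01]
  ]
}}

```text
time: 2.65
tool_pos: [0.5673, -0.1248, 0.0888]
tool_rot: [3.14, 0.0, 1.417]
contact_force: [0.1, -0.4, -0.7]
opening: 0.0423
grip_force: 0.0
```

Request:
{"op": "arm_command", "data": {
  "moves": [
    [[0,0,0],[0,0,0],0.01],
    [[0,0,0],[0,0,0],0.01],
    [[0,0,0],[0,0,0],0.01],
    [[0,0,0],[0,0,0],0.01],
    [[0,0,0],[0,0,0],0.01]
  ]
}}

```text
time: 3.15
tool_pos: [0.5668, -0.1245, 0.0878]
tool_rot: [-3.142, 0.0, 1.417]
contact_force: [-0.4, 0.2, 1.0]
opening: 0.0177
grip_force: 25.0
```

Request:
{"op": "arm_command", "data": {
  "moves": [
    [[0,0,-0.015],[0,0,0],0.01],
    [[0,0,-0.035],[0,0,0],0.01],
    [[0,0,-0.06],[0,0,0],0.01],
    [[0,0,-0.08],[0,0,0],0.01],
    [[0,0,-0.08],[0,0,0],0.01]
  ]
}}

```text
time: 3.65
tool_pos: [0.5683, -0.125, 0.1703]
tool_rot: [3.136, 0.001, 1.417]
contact_force: [-0.3, -0.3, -1.1]
opening: 0.0179
grip_force: 25.0
```

Request:
{"op": "arm_command", "data": {
  "moves": [
    [[0,-0.03,0],[0,0,0],0.01],
    [[0,-0.07,0],[0,0,0],0.01],
    [[0,-0.11,0],[0,0,0],0.01],
    [[0,-0.15,0],[0,0,0],0.01],
    [[0,-0.17,0],[0,0,0],0.01]
  ]
}}

```text
time: 4.15
tool_pos: [0.395, -0.0972, 0.1662]
tool_rot: [-3.137, -0.001, 1.417]
contact_force: [0.2, -0.0, -1.1]
opening: 0.0182
grip_force: 25.0
```

Request:
{"op": "arm_command", "data": {
  "moves": [
    [[0,0,0.03],[0,0,0],0.01],
    [[0,0,0.07],[0,0,0],0.01],
    [[0,0,0.11],[0,0,0],0.01],
    [[0,0,0.135],[0,0,0],0.01],
    [[0,0,0.145],[0,0,0],0.01]
  ]
}}

```text
time: 4.65
tool_pos: [0.3966, -0.0975, 0.0199]
tool_rot: [-3.136, -0.001, 1.417]
contact_force: [0.1, -0.3, -1.5]
opening: 0.0174
grip_force: 25.0
```

Request:
{"op": "arm_command", "data": {
  "moves": [
    [[0,0,0],[0,0,0],0.01],
    [[0,0,0.003],[0,0,0],0.01],
    [[0,0,0.006],[0,0,0],0.01],
    [[0,0,0.008],[0,0,0],0.01],
    [[0,0,0.008],[0,0,0],0.01]
  ]
}}

```text
time: 5.15
tool_pos: [0.3991, -0.0986, 0.0151]
tool_rot: [3.141, 0.0, 1.417]
contact_force: [-0.9, -0.2, -1.2]
opening: 0.0175
grip_force: 25.0
```

Request:
{"op": "arm_command", "data": {
  "moves": [
    [[0,0,0.001],[0,0,0],0.01],
    [[0,0,0.0012],[0,0,0],0.01],
    [[0,0,0.0012],[0,0,0],0.025],
    [[0,0,0.0012],[0,0,0],0.04],
    [[0,0,0.0012],[0,0,0],0.05]
  ]
}}

```text
time: 5.65
tool_pos: [0.3989, -0.0985, 0.0136]
tool_rot: [3.141, 0.0, 1.417]
contact_force: [0.0, -0.2, 0.0]
opening: 0.0366
grip_force: 0.0
```

Request:
{"op": "arm_command", "data": {
  "moves": [
    [[0,0,0],[0,0,0],0.05],
    [[0,0,0],[0,0,0],0.05],
    [[0,0,-0.03],[0,0,0],0.05],
    [[0,0,-0.08],[0,0,0],0.06],
    [[0,0,-0.13],[0,0,0],0.08]
  ]
}}

```text
time: 6.15
tool_pos: [0.398, -0.0981, 0.1446]
tool_rot: [-3.139, -0.001, 1.417]
contact_force: [1.7, -1.7, -0.1]
opening: 0.0618
grip_force: 0.0
```

Request:
{"op": "arm_command", "data": {
  "moves": [
    [[0,0,-0.04],[0,0,0.14],0.08],
    [[0,0.03,-0.1],[0,0,0.28],0.09],
    [[0,0.07,-0.12],[0,0,0.42],0.09],
    [[0,0.12,-0.12],[0,0,0.56],0.09],
    [[0,0.168,-0.12],[0,0,0.7],0.09]
  ]
}}

```text
time: 6.65
tool_pos: [0.5613, -0.1237, 0.2656]
tool_rot: [3.138, -0.002, 0.711]
contact_force: [0.3, -1.2, 0.5]
opening: 0.0897
grip_force: 0.0
```

Request:
{"op": "arm_command", "data": {
  "moves": [
    [[0,0,0],[0,0,0.14],0.09],
    [[0,0,0],[0,0,0.28],0.09],
    [[0,0,0],[0,0,0.42],0.09],
    [[0,0,0],[0,0,0.56],0.09],
    [[0,0,0],[0,0,0.7],0.09]
  ]
}}

```text
time: 7.15
tool_pos: [0.559, -0.1233, 0.263]
tool_rot: [-3.141, 0.001, 0.011]
contact_force: [0.2, -0.5, 0.3]
opening: 0.0898
grip_force: 0.0
```

Request:
{"op": "arm_command", "data": {
  "moves": [
    [[0,0,0],[0,0,0.14],0.09],
    [[0,0,0],[0,0,0.174],0.09],
    [[0,0,0],[0,0,0.174],0.09],
    [[0,0,0],[0,0,0.174],0.09],
    [[0,0,0],[0,0,0.174],0.09]
  ]
}}

```text
time: 7.65
tool_pos: [0.5591, -0.1233, 0.2633]
tool_rot: [3.142, 0.0, -0.156]
contact_force: [-0.9, -0.5, -0.4]
opening: 0.0896
grip_force: 0.0
```

```bash
python3 - <<'E'
from h import *
delta([.568,-.123,.25],-.155)
m,im=snap("wrist","w2");np.save("pics/w2m.npy",m,allow_pickle=True)
E
```

```text
pos [ 0.5591 -0.1233  0.2633] rot [ 3.1415e+00  2.0000e-04 -1.5630e-01] -> shift [ 0.0087 -0.0017  0.0133] az -0.0013
```

View pics/w2.png

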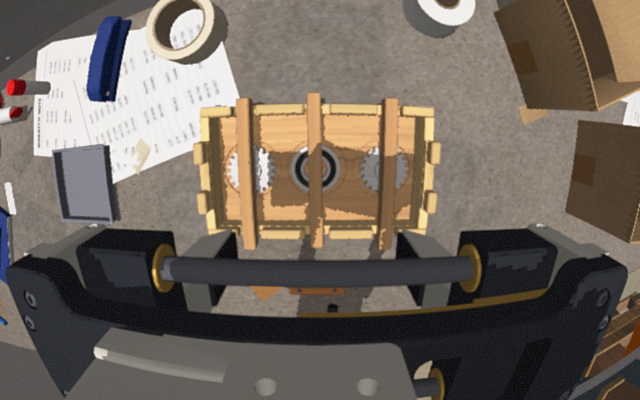

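```bash
python3 - <<'E'
from h import *
m=np.load("pics/w2m.npy",allow_pickle=True).item()
print("cor",[wonz(m,*p,.066) for p in((202,107),(434,108))])
print("b1",[wonz(m,*p,.074) for p in((315,94),(315,130),(317,200),(318,246))])
im=np.load("pics/w2.npy");hsv=cv2.cvtColor(im,cv2.COLOR_RGB2HSV).astype(int)
for v in(110,130,150,190,205):
    for u in (280,):
        r=hsv[v,290:350];print(v,''.join('#' if x[1]>105 and x[0]<19 and x[2]>60 else '.' for x in r), r[25],r[5])
print("bear",wonz(m,317,168,.038), "rim L/R",wonz(m,293,168,.038),wonz(m,341,168,.038))
print("nest gears",wonz(m,247,170,.036),wonz(m,383,170,.036),"tray",[wonz(m,*p,.023) for p in((54,148),(107,146),(116,222),(60,224))])
E
```

```text
cor [array([ 0.6682, -0.0041]), array([ 0.6245, -0.2754])]
b1 [array([ 0.6565, -0.1376]), array([ 0.6166, -0.1313]), array([ 0.5367, -0.1209]), array([ 0.4793, -0.1131])]
110 ...........####.#################......###.................. [ 15 122 224] [ 21 102 240]
130 ############################################################ [ 16 124 220] [ 17 113 237]
150 ########..........##############............################ [ 14 125 124] [ 15 126 213]
190 #############.......############......###################### [ 14 116 128] [ 16 123 133]
205 ############################################################ [ 15 124 123] [ 14 128 164]
bear [ 0.5681 -0.126 ] rim L/R [ 0.5729 -0.0963] [ 0.5635 -0.1557]
nest gears [ 0.5799 -0.0372] [ 0.5527 -0.209 ] tray [array([0.6835, 0.3073]), array([0.6566, 0.1815]), array([0.5376, 0.2022]), array([0.5516, 0.3449])]
```

Request:
{"op": "arm_command", "data": {
  "moves": [
    [[0.008,0.0005,0.04],[0,0,-0.009],0.06],
    [[0.008,0.0005,0.08],[0,0,-0.009],0.06],
    [[0.008,0.0005,0.12],[0,0,-0.009],0.06],
    [[0.008,0.0005,0.16],[0,0,-0.009],0.06],
    [[0.008,0.0005,0.19],[0,0,-0.009],0.06]
  ]
}}

```text
time: 8.2
tool_pos: [0.566, -0.1248, 0.071]
tool_rot: [-3.141, 0.002, -0.148]
contact_force: [0.3, 0.2, 0.2]
opening: 0.0608
grip_force: 0.0
```

Request:
{"op": "arm_command", "data": {
  "moves": [
    [[0,0,0.01],[0,0,0],0.06],
    [[0,0,0.02],[0,0,0],0.06],
    [[0,0,0.026],[0,0,0],0.06],
    [[0,0,0.026],[0,0,0],0.04],
    [[0,0,0.026],[0,0,0],0.01]
  ]
}}

```text
time: 8.7
tool_pos: [0.5678, -0.1254, 0.0486]
tool_rot: [3.141, -0.002, -0.148]
contact_force: [-0.2, 0.8, 0.4]
opening: 0.0484
grip_force: 0.0
```

Request:
{"op": "arm_command", "data": {
  "moves": [
    [[0,0,0],[0,0,0],0.005],
    [[0,0,0],[0,0,0],0.005],
    [[0,0,0],[0,0,0],0.005],
    [[0,0,0],[0,0,0],0.005],
    [[0,0,0],[0,0,0],0.005]
  ]
}}

```text
time: 9.2
tool_pos: [0.5671, -0.1251, 0.0477]
tool_rot: [3.142, -0.0, -0.148]
contact_force: [-0.7, 1.7, 2.2]
opening: 0.0157
grip_force: 25.0
```

Request:
{"op": "arm_command", "data": {
  "moves": [
    [[0,0,0],[0,0,0],0.005],
    [[0,0,0],[0,0,0],0.005],
    [[0,0,0],[0,0,0],0.005],
    [[0,0,0],[0,0,0],0.005],
    [[0,0,0],[0,0,0],0.005]
  ]
}}

```text
time: 9.7
tool_pos: [0.5672, -0.1251, 0.0477]
tool_rot: [3.142, -0.0, -0.148]
contact_force: [-0.4, 1.4, 4.7]
opening: 0.0159
grip_force: 25.0
```

Request:
{"op": "arm_command", "data": {
  "moves": [
    [[0,0,-0.015],[0,0,0],0.005],
    [[0,0,-0.04],[0,0,0],0.005],
    [[0,0,-0.075],[0,0,0],0.005],
    [[0,0,-0.1],[0,0,0],0.005],
    [[0,0,-0.1],[0,0,0],0.005]
  ]
}}

```text
time: 10.2
tool_pos: [0.5689, -0.1259, 0.1508]
tool_rot: [3.14, -0.007, -0.148]
contact_force: [0.7, -0.1, 0.1]
opening: 0.016
grip_force: 25.0
```

Request:
{"op": "arm_command", "data": {
  "moves": [
    [[-0.004,-0.03,0],[0,0,0],0.005],
    [[-0.01,-0.07,0],[0,0,0],0.005],
    [[-0.016,-0.11,0],[0,0,0],0.005],
    [[-0.022,-0.15,0],[0,0,0],0.005],
    [[-0.028,-0.19,0],[0,0,0],0.005]
  ]
}}

```text
time: 10.7
tool_pos: [0.5665, 0.0683, 0.1458]
tool_rot: [3.141, 0.002, -0.149]
contact_force: [-0.2, -0.3, -0.3]
opening: 0.0155
grip_force: 25.0
```

Request:
{"op": "arm_command", "data": {
  "moves": [
    [[-0.006,-0.04,0],[0,0,0],0.005],
    [[-0.009,-0.057,0.01],[0,0,0],0.005],
    [[-0.009,-0.057,0.04],[0,0,0],0.005],
    [[-0.009,-0.057,0.08],[0,0,0],0.005],
    [[-0.009,-0.057,0.11],[0,0,0],0.005]
  ]
}}

```text
time: 11.2
tool_pos: [0.5651, 0.1247, 0.034]
tool_rot: [3.14, 0.004, -0.148]
contact_force: [0.5, 0.5, -0.5]
opening: 0.0159
grip_force: 25.0
```

Request:
{"op": "arm_command", "data": {
  "moves": [
    [[0,0,0.01],[0,0,0],0.005],
    [[0,0,0.02],[0,0,0],0.005],
    [[0,0,0.025],[0,0,0],0.005],
    [[0,0,0.028],[0,0,0],0.005],
    [[0,0,0.028],[0,0,0],0.005]
  ]
}}

```text
time: 11.7
tool_pos: [0.5674, 0.1246, 0.01]
tool_rot: [-3.141, -0.001, -0.148]
contact_force: [0.0, 0.3, -1.0]
opening: 0.0157
grip_force: 25.0
```

Request:
{"op": "arm_command", "data": {
  "moves": [
    [[0,0,0],[0,0,0],0.005],
    [[0,0,0],[0,0,0],0.005],
    [[0,0,0],[0,0,0],0.005],
    [[0,0,0],[0,0,0],0.005],
    [[0,0,0],[0,0,0],0.005]
  ]
}}

```text
time: 12.2
tool_pos: [0.5669, 0.1247, 0.0095]
tool_rot: [3.142, -0.0, -0.148]
contact_force: [0.1, -0.1, -1.7]
opening: 0.0158
grip_force: 25.0
```

Request:
{"op": "arm_command", "data": {
  "moves": [
    [[0,0,0.003],[0,0,0],0.005],
    [[0,0,0.006],[0,0,0],0.005],
    [[0,0,0.006],[0,0,0],0.005],
    [[0,0,0.006],[0,0,0],0.03],
    [[0,0,0.006],[0,0,0],0.05]
  ]
}}

```text
time: 12.7
tool_pos: [0.567, 0.1246, 0.0034]
tool_rot: [3.142, -0.0, -0.148]
contact_force: [0.2, -0.2, 0.3]
opening: 0.0275
grip_force: 0.0
```

Request:
{"op": "arm_command", "data": {
  "moves": [
    [[0,0,0.0],[0,0,0],0.05],
    [[0,0,0],[0,0,0],0.05],
    [[0,0,-0.04],[0,0,0],0.07],
    [[0,0,-0.09],[0,0,0],0.08],
    [[0,0,-0.14],[0,0,0],0.085]
  ]
}}

```text
time: 13.2
tool_pos: [0.5664, 0.1246, 0.1447]
tool_rot: [3.141, 0.001, -0.148]
contact_force: [1.0, -0.2, -0.6]
opening: 0.0671
grip_force: 0.0
```

Request:
{"op": "arm_command", "data": {
  "moves": [
    [[0.006,0.04,-0.02],[0,0,0],0.085],
    [[0.013,0.09,-0.04],[0,0,0],0.085],
    [[0.02,0.14,-0.04],[0,0,0],0.085],
    [[0.028,0.19,-0.04],[0,0,0],0.085],
    [[0.036,0.24,-0.04],[0,0,0],0.085]
  ]
}}

```text
time: 13.7
tool_pos: [0.5668, -0.1141, 0.184]
tool_rot: [3.141, -0.001, -0.148]
contact_force: [0.7, 0.6, -0.3]
opening: 0.0851
grip_force: 0.0
```

Request:
{"op": "arm_command", "data": {
  "moves": [
    [[0,0.006,0],[0,0,0],0.085],
    [[0,0.006,0],[0,0,0],0.085],
    [[0,0.006,0],[0,0,0],0.085],
    [[0,0.006,0],[0,0,0],0.085],
    [[0,0.006,0],[0,0,0],0.085]
  ]
}}

```text
time: 14.2
tool_pos: [0.5662, -0.1166, 0.1835]
tool_rot: [-3.142, 0.0, -0.146]
contact_force: [0.4, -0.4, -0.9]
opening: 0.0851
grip_force: 0.0
```

```bash
python3 - <<'E'
from h import *
s=robot.observe();print(s["time"],s["tool_pos"],s["tool_rot"])
m,im=snap("wrist","w3");np.save("pics/w3m.npy",m,allow_pickle=True)
print(wproj(m,[.567,-.125,.038]))
E
```

```text
14.2 [ 0.56624694 -0.11663248  0.18351024] [-3.14152622e+00  9.89732402e-06 -1.45986859e-01]
(np.float64(324.1833056414552), np.float64(187.67409092708382))
```

View pics/w3.png

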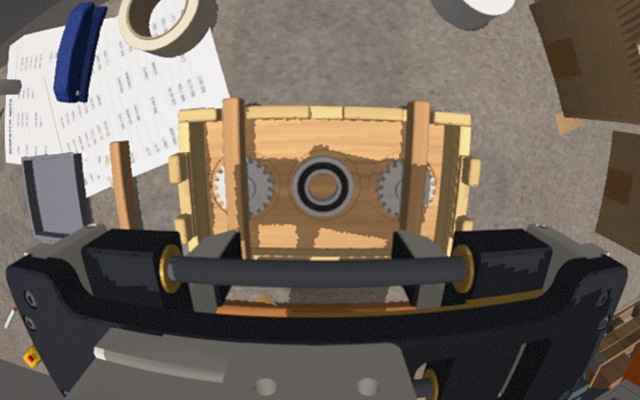

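Request:
{"op": "arm_command", "data": {
  "moves": [
    [[0.0024,0.0076,0.03],[0,0,0],0.082],
    [[0.0024,0.0076,0.07],[0,0,0],0.082],
    [[0.0024,0.0076,0.11],[0,0,0],0.082],
    [[0.0024,0.0076,0.135],[0,0,0],0.082],
    [[0.0024,0.0076,0.142],[0,0,0],0.082]
  ]
}}

```text
time: 14.75
tool_pos: [0.5656, -0.1247, 0.0385]
tool_rot: [-3.141, 0.006, -0.147]
contact_force: [-0.4, -0.7, -0.4]
opening: 0.0817
grip_force: 0.0
```

Request:
{"op": "arm_command", "data": {
  "moves": [
    [[0,0,0.003],[0,0,0],0.082],
    [[0,0,0.008],[0,0,0],0.082],
    [[0,0,0.0125],[0,0,0],0.08],
    [[0,0,0.0135],[0,0,0],0.08],
    [[0,0,0.0135],[0,0,0],0.08]
  ]
}}

```text
time: 15.25
tool_pos: [0.5676, -0.1262, 0.0284]
tool_rot: [3.141, -0.001, -0.148]
contact_force: [-0.1, 0.9, -0.1]
opening: 0.0799
grip_force: 0.0
```

Request:
{"op": "arm_command", "data": {
  "moves": [
    [[0,0,0],[0,0,0],0.075],
    [[0,0,0],[0,0,0],0.065],
    [[0,0,0],[0,0,0],0.055],
    [[0,0,0],[0,0,0],0.05],
    [[0,0,0],[0,0,0],0.05]
  ],
  "squeeze": 30
}}

```text
time: 15.75
tool_pos: [0.5675, -0.1259, 0.0282]
tool_rot: [-3.141, -0.0, -0.148]
contact_force: [0.5, 1.9, 2.9]
opening: 0.0612
grip_force: 30.0
```

Request:
{"op": "arm_command", "data": {
  "moves": [
    [[0,0,0],[0,0,0],0.05],
    [[0,0,0],[0,0,0],0.05],
    [[0,0,0],[0,0,0],0.05],
    [[0,0,0],[0,0,0],0.05],
    [[0,0,0],[0,0,0],0.05]
  ]
}}

```text
time: 16.25
tool_pos: [0.5675, -0.1259, 0.0282]
tool_rot: [-3.141, -0.0, -0.148]
contact_force: [0.7, 4.1, 5.9]
opening: 0.0613
grip_force: 30.0
```

```bash
python3 - <<'E'
from h import *
m=np.load("pics/w3m.npy",allow_pickle=True).item()
print("bear",wonz(m,323,187,.038),"tray",[wonz(m,*p,.023) for p in((22,160),(81,153),(88,232))])
mt=robot.camera_model("top");im=cv2.imread("pics/top0.png")
g=cv2.cvtColor(im,cv2.COLOR_BGR2HSV)[112:195,172:260]
k=((g[...,0]>95)&(g[...,0]<130)&(g[...,1]>18)).astype(np.uint8)
k=cv2.morphologyEx(k,cv2.MORPH_CLOSE,np.ones((5,5)));cs=max(cv2.findContours(k,0,2)[0],key=cv2.contourArea)
r=cv2.minAreaRect(cs);print(cv2.contourArea(cs),r);b=cv2.boxPoints(r)+[172,112];print([onz(mt,*p,.023) for p in b],onz(mt,r[0][0]+172,r[0][1]+112,.02))
print(robot.observe()["torque"])
E
```

```text
bear [ 0.5679 -0.1239] tray [array([0.6779, 0.3134]), array([0.6571, 0.1735]), array([0.5525, 0.1993])]
0.0 ((20.0, 26.0), (0.0, 0.0), 0.0)
[array([0.6408, 0.3159]), array([0.6408, 0.3159]), array([0.6408, 0.3159]), array([0.6408, 0.3159])] [0.6417 0.3169]
[ 0.82680056  0.05157348 -0.0098995 ]
```

Request:
{"op": "arm_command", "data": {
  "moves": [
    [[0,0,-0.01],[0,0,0],0.05],
    [[0,0,-0.035],[0,0,0],0.05],
    [[0,0,-0.07],[0,0,0],0.05],
    [[0,0,-0.11],[0,0,0],0.05],
    [[0,0,-0.13],[0,0,0],0.05]
  ]
}}

```text
time: 16.75
tool_pos: [0.5683, -0.1271, 0.1615]
tool_rot: [3.14, -0.004, -0.148]
contact_force: [0.5, -0.1, -1.3]
opening: 0.061
grip_force: 30.0
```

Request:
{"op": "arm_command", "data": {
  "moves": [
    [[-0.001,-0.025,0],[0,0,0],0.05],
    [[-0.003,-0.06,0],[0,0,0],0.05],
    [[-0.005,-0.1,0],[0,0,0],0.05],
    [[-0.007,-0.145,0],[0,0,0],0.05],
    [[-0.009,-0.19,0],[0,0,0],0.05]
  ]
}}

```text
time: 17.25
tool_pos: [0.5863, 0.064, 0.1579]
tool_rot: [3.14, 0.0, -0.149]
contact_force: [0.7, -0.6, -2.4]
opening: 0.0608
grip_force: 30.0
```

Request:
{"op": "arm_command", "data": {
  "moves": [
    [[-0.002,-0.045,0],[0,0,0],0.05],
    [[-0.004,-0.09,0],[0,0,0],0.05],
    [[-0.006,-0.13,0],[0,0,0],0.05],
    [[-0.008,-0.16,0],[0,0,0],0.05],
    [[-0.009,-0.18,0],[0,0,0],0.05]
  ]
}}

```text
time: 17.75
tool_pos: [0.6038, 0.2445, 0.1575]
tool_rot: [3.141, 0.0, -0.146]
contact_force: [0.5, 0.4, -1.6]
opening: 0.0609
grip_force: 30.0
```

Request:
{"op": "arm_command", "data": {
  "moves": [
    [[0,-0.01,0],[0,0,0],0.05],
    [[0,-0.02,0],[0,0,0],0.05],
    [[0,-0.02,0],[0,0,0],0.05],
    [[0,-0.02,0],[0,0,0],0.05],
    [[0,-0.02,0],[0,0,0],0.05]
  ]
}}

```text
time: 18.25
tool_pos: [0.6073, 0.2612, 0.158]
tool_rot: [3.141, 0.0, -0.149]
contact_force: [0.4, -0.1, -2.1]
opening: 0.061
grip_force: 30.0
```

```bash
python3 - <<'E'
from h import *
s=robot.observe();print(s["time"],s["tool_pos"],s["tool_rot"])
m,im=snap("wrist","w4");np.save("pics/w4m.npy",m,allow_pickle=True)
c,s_=np.cos(-.145),np.sin(-.145)
print([np.round(wproj(m,[.607+c*a-s_*b,.262+s_*a+c*b,.023])) for a,b in((.065,.065),(.065,-.065),(-.065,-.065),(-.065,.065))])
E
```

```text
18.25 [0.60732241 0.26115614 0.15796275] [ 3.14108707e+00  4.01066158e-05 -1.49423154e-01]
[array([247., 127.]), array([383., 126.]), array([377., 253.]), array([254., 253.])]
```

View pics/w4.png

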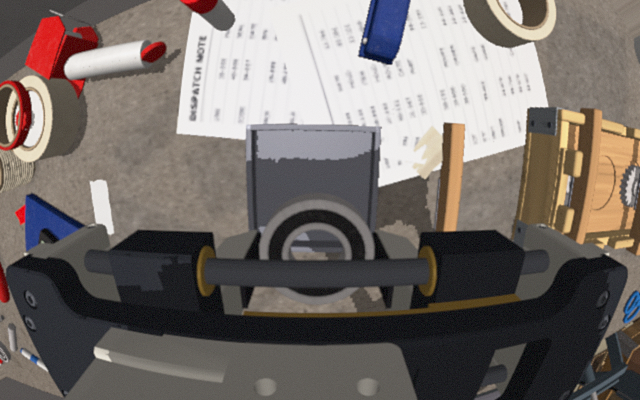

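Request:
{"op": "arm_command", "data": {
  "moves": [
    [[0,0,0.03],[0,0,0],0.05],
    [[0,0,0.07],[0,0,0],0.05],
    [[0,0,0.11],[0,0,0],0.05],
    [[0,0,0.13],[0,0,0],0.05],
    [[0,0,0.138],[0,0,0],0.05]
  ]
}}

```text
time: 18.8
tool_pos: [0.6057, 0.2611, 0.0172]
tool_rot: [3.139, 0.004, -0.149]
contact_force: [0.4, 0.0, -1.2]
opening: 0.0613
grip_force: 30.0
```

Request:
{"op": "arm_command", "data": {
  "moves": [
    [[0,0,0.002],[0,0,0],0.05],
    [[0,0,0.005],[0,0,0],0.05],
    [[0,0,0.008],[0,0,0],0.05],
    [[0,0,0.0095],[0,0,0],0.05],
    [[0,0,0.0095],[0,0,0],0.05]
  ]
}}

```text
time: 19.3
tool_pos: [0.6073, 0.2624, 0.0109]
tool_rot: [-3.141, -0.001, -0.148]
contact_force: [-0.8, -0.2, -2.2]
opening: 0.061
grip_force: 30.0
```

Request:
{"op": "arm_command", "data": {
  "moves": [
    [[0,0,0],[0,0,0],0.05],
    [[0,0,0],[0,0,0],0.05],
    [[0,0,0],[0,0,0],0.062],
    [[0,0,0],[0,0,0],0.069],
    [[0,0,0],[0,0,0],0.069]
  ]
}}

```text
time: 19.8
tool_pos: [0.6075, 0.2624, 0.0108]
tool_rot: [-3.141, -0.001, -0.148]
contact_force: [-0.8, 0.1, 0.3]
opening: 0.0685
grip_force: 0.0
```

Request:
{"op": "arm_command", "data": {
  "moves": [
    [[0,0,0],[0,0,0],0.069],
    [[0,0,-0.005],[0,0,0],0.069],
    [[0,0,-0.03],[0,0,0],0.069],
    [[0,0,-0.08],[0,0,0],0.085],
    [[0,0,-0.12],[0,0,0],0.085]
  ]
}}

```text
time: 20.3
tool_pos: [0.6074, 0.2624, 0.1328]
tool_rot: [-3.141, -0.001, -0.148]
contact_force: [0.8, -0.1, 0.1]
opening: 0.0803
grip_force: 0.0
```

```bash
python3 - <<'E'
from h import *
s=robot.observe();print(s["time"],s["tool_pos"],s["tool_rot"])
delta([.4094,.2254,.19],-.148)
E
```

```text
20.3 [0.60738022 0.26238255 0.13281586] [-3.14122778e+00 -9.59014361e-04 -1.48254955e-01]
pos [0.6074 0.2624 0.1328] rot [-3.1412e+00 -1.0000e-03 -1.4830e-01] -> shift [-0.1903  0.0658 -0.0572] az -0.0003
```

Request:
{"op": "arm_command", "data": {
  "moves": [
    [[-0.02,0.007,-0.03],[0,0,0],0.085],
    [[-0.06,0.021,-0.057],[0,0,0],0.085],
    [[-0.1,0.035,-0.057],[0,0,0],0.085],
    [[-0.145,0.05,-0.057],[0,0,0],0.085],
    [[-0.19,0.066,-0.057],[0,0,0],0.085]
  ]
}}

```text
time: 20.8
tool_pos: [0.4078, 0.2247, 0.188]
tool_rot: [-3.141, -0.001, -0.148]
contact_force: [0.7, 0.7, -0.3]
opening: 0.085
grip_force: 0.0
```

Request:
{"op": "arm_command", "data": {
  "moves": [
    [[0,0,0],[0,0,0],0.085],
    [[0,0,0],[0,0,0],0.085],
    [[0,0,0],[0,0,0],0.085],
    [[0,0,0],[0,0,0],0.085],
    [[0,0,0],[0,0,0],0.085]
  ]
}}

```text
time: 21.3
tool_pos: [0.4105, 0.2252, 0.1872]
tool_rot: [3.142, -0.0, -0.149]
contact_force: [0.2, -0.1, -0.1]
opening: 0.0852
grip_force: 0.0
```

```bash
python3 - <<'E'
from h import *
s=robot.observe();print(s["time"],s["tool_pos"],s["tool_rot"])
m,im=snap("wrist","w5");np.save("pics/w5m.npy",m,allow_pickle=True)
print(wproj(m,[.4094,.2254,.014]))
hsv=cv2.cvtColor(im,cv2.COLOR_RGB2HSV)
k=((hsv[...,2]>120)&(hsv[...,1]<40)).astype(np.uint8);k[:130]=0;k[235:]=0;k[:,:230]=0;k[:,400:]=0
cs=max(cv2.findContours(k,0,2)[0],key=cv2.contourArea);(x,y),r=cv2.minEnclosingCircle(cs);print(x,y,r,wonz(m,x,y,.014),2*r)
E
```

```text
21.3 [0.41047772 0.22522252 0.18724618] [ 3.14154190e+00 -1.41667225e-04 -1.48625566e-01]
(np.float64(316.0125128246152), np.float64(184.89609149339228))
301.0 170.5 49.51020050048828 [0.4276 0.2391] 99.02040100097656
```

View pics/w5.png

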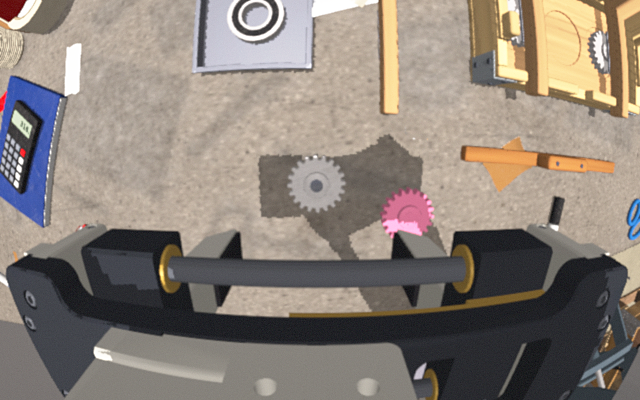

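Request:
{"op": "arm_command", "data": {
  "moves": [
    [[-0.001,0,0.03],[0,0,0],0.08],
    [[-0.001,0,0.07],[0,0,0],0.08],
    [[-0.001,0,0.11],[0,0,0],0.08],
    [[-0.001,0,0.15],[0,0,0],0.08],
    [[-0.001,0,0.168],[0,0,0],0.08]
  ]
}}

```text
time: 21.85
tool_pos: [0.4071, 0.2246, 0.0162]
tool_rot: [3.139, 0.004, -0.148]
contact_force: [-0.6, -0.1, 0.1]
opening: 0.0799
grip_force: 0.0
```

Request:
{"op": "arm_command", "data": {
  "moves": [
    [[0,0,0.003],[0,0,0],0.08],
    [[0,0,0.008],[0,0,0],0.08],
    [[0,0,0.011],[0,0,0],0.08],
    [[0,0,0.012],[0,0,0],0.08],
    [[0,0,0.012],[0,0,0],0.08]
  ]
}}

```text
time: 22.35
tool_pos: [0.409, 0.2254, 0.0081]
tool_rot: [-3.141, -0.001, -0.148]
contact_force: [1.3, 0.6, 0.1]
opening: 0.0801
grip_force: 0.0
```

Request:
{"op": "arm_command", "data": {
  "moves": [
    [[0,0,0],[0,0,0],0.075],
    [[0,0,0],[0,0,0],0.065],
    [[0,0,0],[0,0,0],0.055],
    [[0,0,0],[0,0,0],0.05],
    [[0,0,0],[0,0,0],0.05]
  ],
  "squeeze": 30
}}

```text
time: 22.85
tool_pos: [0.4087, 0.2253, 0.0077]
tool_rot: [-3.141, -0.0, -0.148]
contact_force: [-1.3, -0.2, 4.0]
opening: 0.063
grip_force: 30.0
```

Request:
{"op": "arm_command", "data": {
  "moves": [
    [[0,0,0],[0,0,0],0.05],
    [[0,0,0],[0,0,0],0.05],
    [[0,0,0],[0,0,0],0.05],
    [[0,0,0],[0,0,0],0.05],
    [[0,0,0],[0,0,0],0.05]
  ]
}}

```text
time: 23.35
tool_pos: [0.4087, 0.2253, 0.0076]
tool_rot: [-3.141, -0.0, -0.148]
contact_force: [-0.2, -1.3, 5.2]
opening: 0.0629
grip_force: 30.0
```

Request:
{"op": "arm_command", "data": {
  "moves": [
    [[0,0,-0.01],[0,0,0],0.05],
    [[0,0,-0.04],[0,0,0],0.05],
    [[0,0,-0.08],[0,0,0],0.05],
    [[0,0,-0.12],[0,0,0],0.05],
    [[0,0,-0.15],[0,0,0],0.05]
  ]
}}

```text
time: 23.85
tool_pos: [0.4085, 0.2253, 0.1599]
tool_rot: [-3.141, -0.001, -0.148]
contact_force: [-0.3, -0.0, -1.7]
opening: 0.0625
grip_force: 30.0
```

Request:
{"op": "arm_command", "data": {
  "moves": [
    [[0.013,0.02,0],[0,0,0],0.05],
    [[0.036,0.055,0],[0,0,0],0.05],
    [[0.06,0.093,0],[0,0,0],0.05],
    [[0.085,0.132,0],[0,0,0],0.05],
    [[0.11,0.17,0],[0,0,0],0.05]
  ]
}}

```text
time: 24.35
tool_pos: [0.4921, 0.0392, 0.1576]
tool_rot: [3.142, 0.001, -0.148]
contact_force: [0.6, 1.5, -1.9]
opening: 0.0628
grip_force: 30.0
```

Request:
{"op": "arm_command", "data": {
  "moves": [
    [[0.025,0.038,0],[0,0,0],0.05],
    [[0.05,0.078,0],[0,0,0],0.05],
    [[0.073,0.113,0],[0,0,0],0.05],
    [[0.09,0.14,0],[0,0,0],0.05],
    [[0.098,0.153,0],[0,0,0],0.05]
  ]
}}

```text
time: 24.85
tool_pos: [0.5668, -0.1276, 0.1571]
tool_rot: [3.141, 0.001, -0.151]
contact_force: [0.1, 1.0, -2.4]
opening: 0.063
grip_force: 30.0
```

Request:
{"op": "arm_command", "data": {
  "moves": [
    [[0,0,0],[0,0,0],0.05],
    [[0,0,0],[0,0,0],0.05],
    [[0,0,0],[0,0,0],0.05],
    [[0,0,0],[0,0,0],0.05],
    [[0,0,0],[0,0,0],0.05]
  ]
}}

```text
time: 25.35
tool_pos: [0.5664, -0.1239, 0.1577]
tool_rot: [3.142, -0.0, -0.147]
contact_force: [0.2, -0.4, -2.7]
opening: 0.063
grip_force: 30.0
```

```bash
python3 - <<'E'
from h import *
m,im=snap("wrist","w6");np.save("pics/w6m.npy",m,allow_pickle=True)
delta([.567,-.125,.03],-.15)
E
```

```text
pos [ 0.5664 -0.1241  0.1576] rot [ 3.1415e+00 -1.0000e-04 -1.4710e-01] -> shift [0.0007 0.0008 0.1276] az 0.0029
```

View pics/w6.png

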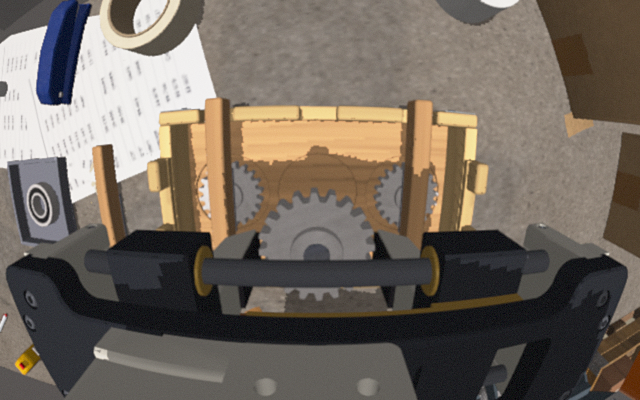

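```bash
python3 - <<'E'
from h import *
m=np.load("pics/w6m.npy",allow_pickle=True).item()
a,b=wonz(m,161,112,.066),wonz(m,477,114,.066);d=(a-b)/np.linalg.norm(a-b);n=np.array([d[1],-d[0]]);print(a,b,np.linalg.norm(a-b),np.arctan2(-d[0],d[1]),(a+b)/2-.082*n)
# nest centre: projected outline of nest ring radius 38 at z .025
for c in((.567,-.125),(.566,-.127)):
    print(c,[np.round(wproj(m,[c[0]+.038*np.cos(t-.155),c[1]+.038*np.sin(t-.155),.025])) for t in(0,.5,1.,-.5,-1.)])
E
```

```text
[ 0.6676 -0.0033] [ 0.6261 -0.2748] 0.2746534179652603 -0.15168047056692827 [ 0.56579148 -0.12665984]
(0.567, -0.125) [array([317., 153.]), array([298., 157.]), array([284., 171.]), array([337., 158.]), array([351., 171.])]
(0.566, -0.127) [array([320., 153.]), array([300., 158.]), array([286., 171.]), array([339., 158.]), array([353., 172.])]
```

```bash
python3 - <<'E'
import cv2
im=cv2.imread("pics/w6.png")[100:240,220:420];cv2.imwrite("pics/c6.png",cv2.resize(im,None,fx=4,fy=4,interpolation=cv2.INTER_CUBIC))
E
```

```text
(no output)
```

View pics/c6.png

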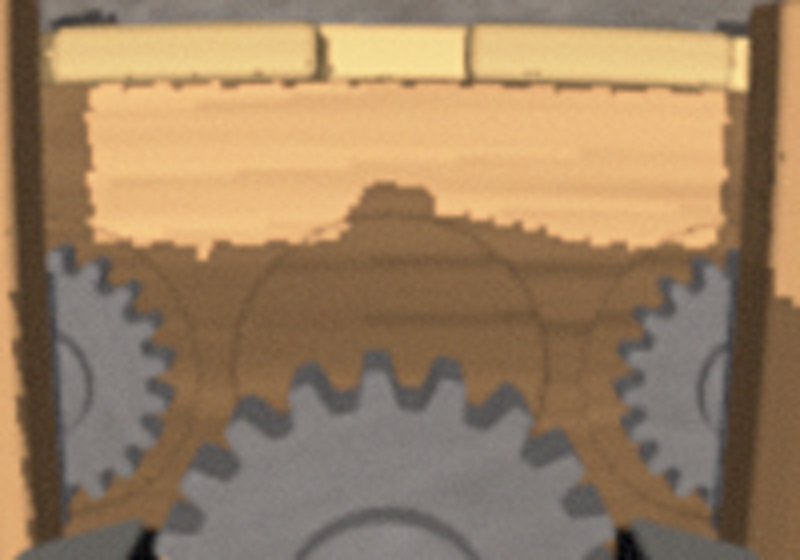

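Request:
{"op": "arm_command", "data": {
  "moves": [
    [[0.0005,0.0013,0.03],[0,0,0],0.05],
    [[0.0005,0.0013,0.06],[0,0,0],0.05],
    [[0.0005,0.0013,0.085],[0,0,0],0.05],
    [[0.0005,0.0013,0.105],[0,0,0],0.05],
    [[0.0005,0.0013,0.115],[0,0,0],0.05]
  ]
}}

```text
time: 25.9
tool_pos: [0.5658, -0.1256, 0.0407]
tool_rot: [-3.141, 0.003, -0.148]
contact_force: [-0.3, 0.6, -2.6]
opening: 0.0626
grip_force: 30.0
```

Request:
{"op": "arm_command", "data": {
  "moves": [
    [[0,0,0],[0,0,0],0.05],
    [[0,0,0.003],[0,0,0],0.05],
    [[0,0,0.007],[0,0,0],0.05],
    [[0,0,0.011],[0,0,0],0.05],
    [[0,0,0.0115],[0,0,0],0.05]
  ]
}}

```text
time: 26.4
tool_pos: [0.5667, -0.1263, 0.0309]
tool_rot: [3.142, 0.0, -0.148]
contact_force: [-0.0, -0.3, -2.2]
opening: 0.0626
grip_force: 30.0
```

Request:
{"op": "arm_command", "data": {
  "moves": [
    [[0,0,0],[0,0,0],0.05],
    [[0,0,0],[0,0,0],0.05],
    [[0,0,0],[0,0,0],0.05],
    [[0,0,0],[0,0,0],0.05],
    [[0,0,0],[0,0,0],0.05]
  ]
}}

```text
time: 26.9
tool_pos: [0.5669, -0.1263, 0.031]
tool_rot: [3.141, -0.0, -0.148]
contact_force: [-0.2, 0.5, -2.8]
opening: 0.0632
grip_force: 30.0
```

Within the nest, still hanging about 1 mm above the floor; lower slightly, release, back off and look.

Request:
{"op": "arm_command", "data": {
  "moves": [
    [[0,0,0.001],[0,0,0],0.05],
    [[0,0,0.001],[0,0,0],0.05],
    [[0,0,0.001],[0,0,0],0.065],
    [[0,0,0.001],[0,0,0],0.075],
    [[0,0,0.001],[0,0,0],0.078]
  ]
}}

```text
time: 27.4
tool_pos: [0.5671, -0.1264, 0.0302]
tool_rot: [3.141, -0.001, -0.148]
contact_force: [0.4, -0.4, -0.3]
opening: 0.0755
grip_force: 0.0
```

Request:
{"op": "arm_command", "data": {
  "moves": [
    [[0,0,0],[0,0,0],0.078],
    [[0,0,-0.01],[0,0,0],0.078],
    [[0,0,-0.05],[0,0,0],0.08],
    [[0,0,-0.1],[0,0,0],0.08],
    [[0,0,-0.15],[0,0,0],0.08]
  ]
}}

```text
time: 27.9
tool_pos: [0.5664, -0.1261, 0.1822]
tool_rot: [-3.142, 0.0, -0.148]
contact_force: [1.5, -1.2, 0.2]
opening: 0.0798
grip_force: 0.0
```

Request:
{"op": "arm_command", "data": {
  "moves": [
    [[0,-0.03,0],[0,0,0],0.08],
    [[0,-0.06,0],[0,0,0],0.08],
    [[0,-0.08,0],[0,0,0],0.08],
    [[0,-0.08,0],[0,0,0],0.08],
    [[0,-0.08,0],[0,0,0],0.08]
  ]
}}

```text
time: 28.4
tool_pos: [0.5787, -0.0471, 0.1805]
tool_rot: [3.141, -0.001, -0.147]
contact_force: [1.0, -0.1, 0.4]
opening: 0.0798
grip_force: 0.0
```

```bash
python3 - <<'E'
from h import *
s=robot.observe();print(s["time"],s["tool_pos"],s["tool_rot"])
m,im=snap("wrist","w7");np.save("pics/w7m.npy",m,allow_pickle=True)
print("exp gear",wproj(m,[.5665,-.1255,.036]),"exp batten",[wproj(m,[.567+d*.989,.1247-d*.148,.029]) for d in(-.092,0,.092)])
E
```

```text
28.4 [ 0.57866677 -0.04713859  0.18052824] [ 3.14103041e+00 -6.71802479e-04 -1.47124940e-01]
exp gear (np.float64(393.4101609055847), np.float64(190.59873219869849)) exp batten [(np.float64(180.93728654150775), np.float64(290.41891689214845)), (np.float64(168.73999273378305), np.float64(220.78984092400378)), (np.float64(160.77986253729733), np.float64(139.867545535903))]
```

View pics/w7.png

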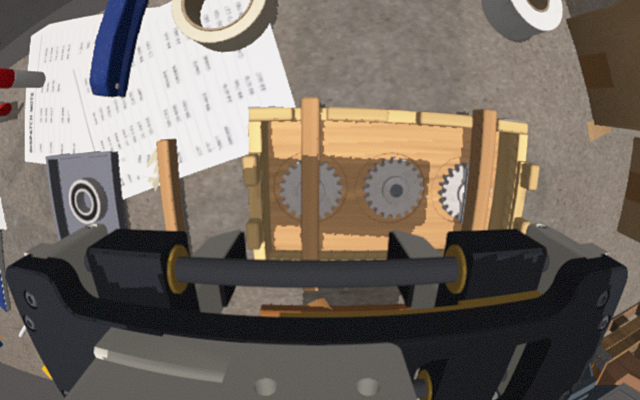

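Request:
{"op": "arm_command", "data": {
  "moves": [
    [[-0.009,-0.04,0],[0,0,0],0.06],
    [[-0.02,-0.09,0],[0,0,0],0.06],
    [[-0.03,-0.135,0.02],[0,0,0],0.06],
    [[-0.037,-0.168,0.05],[0,0,0],0.06],
    [[-0.037,-0.168,0.09],[0,0,0],0.06]
  ]
}}

```text
time: 28.95
tool_pos: [0.5678, 0.1277, 0.0907]
tool_rot: [-3.14, -0.004, -0.145]
contact_force: [1.7, -1.1, 0.0]
opening: 0.0602
grip_force: 0.0
```

Request:
{"op": "arm_command", "data": {
  "moves": [
    [[0,0,0],[0,0,0],0.06],
    [[0,0,0],[0,0,0],0.06],
    [[0,0,0],[0,0,0],0.06],
    [[0,0,0],[0,0,0],0.06],
    [[0,0,0],[0,0,0],0.06]
  ]
}}

```text
time: 29.45
tool_pos: [0.5678, 0.1238, 0.0915]
tool_rot: [-3.141, -0.003, -0.149]
contact_force: [-0.1, -0.8, 0.4]
opening: 0.0599
grip_force: 0.0
```

```bash
python3 - <<'E'
from h import *
m,im=snap("wrist","w8");np.save("pics/w8m.npy",m,allow_pickle=True)
delta([.567,.1247,.004],-.148)
k=im[60:240,250:390];hsv=cv2.cvtColor(k,cv2.COLOR_RGB2HSV);q=((hsv[...,1]>85)&(hsv[...,0]<22)&(hsv[...,2]>90)).astype(np.uint8)
cs=max(cv2.findContours(q,0,2)[0],key=cv2.contourArea);r=cv2.minAreaRect(cs);b=cv2.boxPoints(r)+[250,60];print(r,[wonz(m,*p,.029) for p in b])
E
```

```text
pos [0.5675 0.124  0.0912] rot [-3.1412e+00 -2.1000e-03 -1.4900e-01] -> shift [-0.0006 -0.0006  0.0872] az -0.001
((65.31196594238281, 105.01277923583984), (148.1742401123047, 21.6546630859375), 89.3839340209961) [array([0.6584, 0.1189]), array([0.6563, 0.1039]), array([0.5473, 0.1185]), array([0.5496, 0.1349])]
```

Request:
{"op": "arm_command", "data": {
  "moves": [
    [[-0.0006,-0.0006,0.03],[0,0,0],0.06],
    [[-0.0006,-0.0006,0.06],[0,0,0],0.06],
    [[-0.0006,-0.0006,0.075],[0,0,0],0.06],
    [[-0.0006,-0.0006,0.082],[0,0,0],0.06],
    [[-0.0006,-0.0006,0.086],[0,0,0],0.06]
  ]
}}

```text
time: 30.0
tool_pos: [0.5666, 0.1251, 0.0039]
tool_rot: [3.142, -0.0, -0.148]
contact_force: [0.2, 0.1, 0.4]
opening: 0.06
grip_force: 0.0
```

Request:
{"op": "arm_command", "data": {
  "moves": [
    [[0,0,0],[0,0,0],0.05],
    [[0,0,0],[0,0,0],0.03],
    [[0,0,0],[0,0,0],0.005],
    [[0,0,0],[0,0,0],0.005],
    [[0,0,0],[0,0,0],0.005]
  ],
  "squeeze": 25
}}

```text
time: 30.5
tool_pos: [0.5665, 0.1252, 0.0043]
tool_rot: [-3.142, -0.001, -0.148]
contact_force: [0.2, -0.2, -0.2]
opening: 0.0244
grip_force: 0.0
```

Request:
{"op": "arm_command", "data": {
  "moves": [
    [[0,0,0],[0,0,0],0.005],
    [[0,0,0],[0,0,0],0.005],
    [[0,0,0],[0,0,0],0.005],
    [[0,0,0],[0,0,0],0.005],
    [[0,0,0],[0,0,0],0.005]
  ]
}}

```text
time: 31.0
tool_pos: [0.5665, 0.1251, 0.0041]
tool_rot: [3.142, -0.0, -0.148]
contact_force: [-0.9, -0.3, 3.5]
opening: 0.0162
grip_force: 25.0
```

Request:
{"op": "arm_command", "data": {
  "moves": [
    [[0,0,-0.015],[0,0,0],0.005],
    [[0,0,-0.04],[0,0,0],0.005],
    [[0,0,-0.08],[0,0,0],0.005],
    [[0,0,-0.12],[0,0,0],0.005],
    [[0,0,-0.15],[0,0,0],0.005]
  ]
}}

```text
time: 31.5
tool_pos: [0.5667, 0.1252, 0.1562]
tool_rot: [-3.141, -0.002, -0.148]
contact_force: [1.0, -0.3, 0.7]
opening: 0.0159
grip_force: 25.0
```

```bash
python3 - <<'E'
from h import *
delta([.5665,-.1255,.15],-.153)
E
```

```text
pos [0.5667 0.1252 0.1562] rot [-3.1412e+00 -1.8000e-03 -1.4820e-01] -> shift [0.0368 0.248  0.0062] az 0.0048
```

Request:
{"op": "arm_command", "data": {
  "moves": [
    [[0.004,0.025,0],[0,0,0],0.005],
    [[0.01,0.065,0],[0,0,0],0.005],
    [[0.016,0.108,0],[0,0,0],0.005],
    [[0.022,0.15,0],[0,0,0],0.005],
    [[0.028,0.19,0],[0,0,0],0.005]
  ]
}}

```text
time: 32.0
tool_pos: [0.5656, -0.0685, 0.1537]
tool_rot: [3.142, 0.0, -0.148]
contact_force: [0.1, 0.7, -1.4]
opening: 0.0158
grip_force: 25.0
```

Request:
{"op": "arm_command", "data": {
  "moves": [
    [[0.005,0.035,0],[0,0,0.005],0.005],
    [[0.009,0.058,0],[0,0,0.005],0.005],
    [[0.009,0.058,0],[0,0,0.005],0.005],
    [[0.009,0.058,0],[0,0,0.005],0.005],
    [[0.009,0.058,0],[0,0,0.005],0.005]
  ]
}}

```text
time: 32.5
tool_pos: [0.5662, -0.1245, 0.1537]
tool_rot: [-3.141, 0.001, -0.152]
contact_force: [-0.1, -0.4, -0.7]
opening: 0.0158
grip_force: 25.0
```

```bash
python3 - <<'E'
from h import *
delta([.5665,-.1255,.051],-.153)
m,im=snap("wrist","w9");np.save("pics/w9m.npy",m,allow_pickle=True)
E
```

```text
pos [ 0.5662 -0.1245  0.1537] rot [-3.1412e+00  6.0000e-04 -1.5230e-01] -> shift [0.0005 0.0009 0.1027] az 0.0007
```

View pics/w9.png

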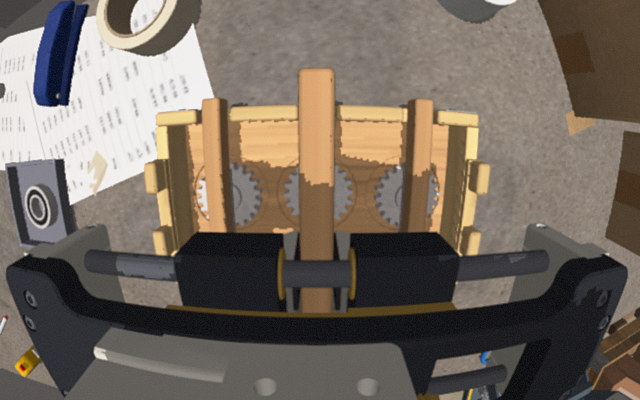

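Request:
{"op": "arm_command", "data": {
  "moves": [
    [[0.0005,0.0005,0.025],[0,0,0],0.005],
    [[0.0005,0.0005,0.05],[0,0,0],0.005],
    [[0.0005,0.0005,0.07],[0,0,0],0.005],
    [[0.0005,0.0005,0.085],[0,0,0],0.005],
    [[0.0005,0.0005,0.093],[0,0,0],0.005]
  ]
}}

```text
time: 33.05
tool_pos: [0.5662, -0.1248, 0.0596]
tool_rot: [-3.141, 0.002, -0.152]
contact_force: [-0.2, 0.2, -1.6]
opening: 0.0157
grip_force: 25.0
```

Request:
{"op": "arm_command", "data": {
  "moves": [
    [[0,0,0],[0,0,0],0.005],
    [[0,0,0.002],[0,0,0],0.005],
    [[0,0,0.005],[0,0,0],0.005],
    [[0,0,0.0085],[0,0,0],0.005],
    [[0,0,0.0095],[0,0,0],0.005]
  ]
}}

```text
time: 33.55
tool_pos: [0.5667, -0.1262, 0.0514]
tool_rot: [3.141, -0.0, -0.153]
contact_force: [0.4, 0.3, -0.1]
opening: 0.0159
grip_force: 25.0
```

Request:
{"op": "arm_command", "data": {
  "moves": [
    [[0,0,0],[0,0,0],0.005],
    [[0,0,0],[0,0,0],0.005],
    [[0,0,0],[0,0,0],0.005],
    [[0,0,0],[0,0,0],0.005],
    [[0,0,0],[0,0,0],0.005]
  ]
}}

```text
time: 34.05
tool_pos: [0.5668, -0.1262, 0.0515]
tool_rot: [3.141, -0.0, -0.153]
contact_force: [0.3, 0.3, -1.2]
opening: 0.0158
grip_force: 25.0
```

Request:
{"op": "arm_command", "data": {
  "moves": [
    [[0,0,0.0015],[0,0,0],0.005],
    [[0,0,0.002],[0,0,0],0.005],
    [[0,0,0.002],[0,0,0],0.02],
    [[0,0,0.002],[0,0,0],0.04],
    [[0,0,0.002],[0,0,0],0.05]
  ]
}}

```text
time: 34.55
tool_pos: [0.5668, -0.1262, 0.0495]
tool_rot: [3.141, -0.0, -0.153]
contact_force: [-0.0, 0.0, -0.3]
opening: 0.0317
grip_force: 0.0
```

Request:
{"op": "arm_command", "data": {
  "moves": [
    [[0,0,0],[0,0,0],0.05],
    [[0,0,0],[0,0,0],0.05],
    [[0,0,-0.04],[0,0,0],0.06],
    [[0,0,-0.09],[0,0,0],0.06],
    [[0,0,-0.14],[0,0,0],0.06]
  ]
}}

```text
time: 35.05
tool_pos: [0.5663, -0.126, 0.1907]
tool_rot: [-3.141, 0.001, -0.153]
contact_force: [1.4, -1.3, 1.0]
opening: 0.0601
grip_force: 0.0
```

Request:
{"op": "arm_command", "data": {
  "moves": [
    [[0,0,0],[0,0,-0.14],0.06],
    [[-0.03,0,0],[0,0,-0.28],0.06],
    [[-0.07,0,0],[0,0,-0.42],0.06],
    [[-0.11,0,0],[0,0,-0.56],0.06],
    [[-0.14,0,0],[0,0,-0.7],0.06]
  ]
}}

```text
time: 35.55
tool_pos: [0.4261, -0.1042, 0.1893]
tool_rot: [-3.141, 0.001, 0.553]
contact_force: [0.4, 0.1, 0.1]
opening: 0.06
grip_force: 0.0
```

Request:
{"op": "arm_command", "data": {
  "moves": [
    [[0,0,0],[0,0,-0.14],0.06],
    [[0,0,0],[0,0,-0.28],0.06],
    [[0,0,0],[0,0,-0.42],0.06],
    [[0,0,0],[0,0,-0.56],0.06],
    [[0,0,0],[0,0,-0.7],0.06]
  ]
}}

```text
time: 36.05
tool_pos: [0.4283, -0.1048, 0.1896]
tool_rot: [3.141, 0.0, 1.253]
contact_force: [0.2, 0.3, 0.6]
opening: 0.0602
grip_force: 0.0
```

Request:
{"op": "arm_command", "data": {
  "moves": [
    [[0,0,0],[0,0,-0.14],0.06],
    [[0,0,0],[0,0,-0.17],0.06],
    [[0,0,0],[0,0,-0.17],0.06],
    [[0,0,0],[0,0,-0.17],0.06],
    [[0,0,0],[0,0,-0.17],0.06]
  ]
}}

```text
time: 36.55
tool_pos: [0.4284, -0.1048, 0.1895]
tool_rot: [3.141, 0.0, 1.416]
contact_force: [-0.4, -0.4, 0.4]
opening: 0.06
grip_force: 0.0
```

```bash
python3 - <<'E'
from h import *
m,im=snap("wrist","w10");np.save("pics/w10m.npy",m,allow_pickle=True)
print(robot.observe()["time"]);delta([.3989,-.0985,.0146],1.417)
print([wproj(m,[.399+.154*d,-.0985+.988*d,.016]) for d in(-.15,0,.15)])
E
```

```text
36.6
pos [ 0.4284 -0.1048  0.1895] rot [3.1414e+00 1.0000e-04 1.4162e+00] -> shift [ 0.0017 -0.0301  0.1749] az -0.0008
[(np.float64(292.38467888533586), np.float64(299.1312311071009)), (np.float64(288.6699864976147), np.float64(181.80856438838708)), (np.float64(287.675334784097), np.float64(44.34445191536011))]
```

View pics/w10.png

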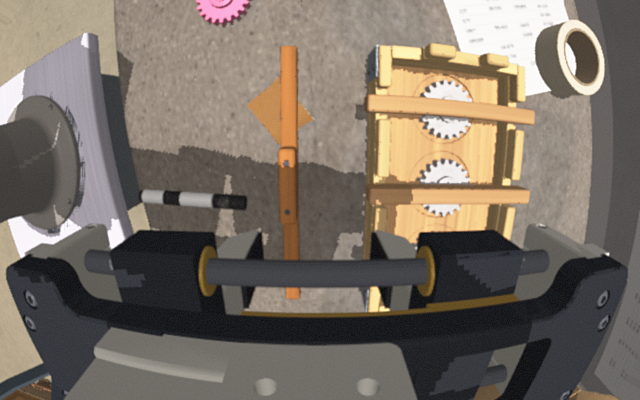

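Request:
{"op": "arm_command", "data": {
  "moves": [
    [[0.0017,-0.03,0.01],[0,0,0],0.05],
    [[0.0017,-0.03,0.05],[0,0,0],0.05],
    [[0.0017,-0.03,0.09],[0,0,0],0.05],
    [[0.0017,-0.03,0.13],[0,0,0],0.05],
    [[0.0017,-0.03,0.16],[0,0,0],0.05]
  ]
}}

```text
time: 37.1
tool_pos: [0.3984, -0.0983, 0.0277]
tool_rot: [-3.141, -0.0, 1.416]
contact_force: [-0.5, -0.1, -0.3]
opening: 0.0503
grip_force: 0.0
```

Request:
{"op": "arm_command", "data": {
  "moves": [
    [[0,0,0.006],[0,0,0],0.05],
    [[0,0,0.012],[0,0,0],0.05],
    [[0,0,0.0155],[0,0,0],0.05],
    [[0,0,0.0155],[0,0,0],0.03],
    [[0,0,0.0155],[0,0,0],0.01]
  ]
}}

```text
time: 37.6
tool_pos: [0.3997, -0.0988, 0.0148]
tool_rot: [3.14, 0.001, 1.417]
contact_force: [-0.6, -0.9, -0.2]
opening: 0.0383
grip_force: 0.0
```

Request:
{"op": "arm_command", "data": {
  "moves": [
    [[0,0,0],[0,0,0],0.01],
    [[0,0,0],[0,0,0],0.01],
    [[0,0,0],[0,0,0],0.01],
    [[0,0,0],[0,0,0],0.01],
    [[0,0,0],[0,0,0],0.01]
  ]
}}

```text
time: 38.1
tool_pos: [0.3992, -0.0986, 0.0143]
tool_rot: [3.141, 0.0, 1.417]
contact_force: [-0.8, 1.2, 4.9]
opening: 0.0176
grip_force: 25.0
```

Request:
{"op": "arm_command", "data": {
  "moves": [
    [[0,0,0],[0,0,0],0.01],
    [[0,0,0],[0,0,0],0.01],
    [[0,0,0],[0,0,0],0.01],
    [[0,0,0],[0,0,0],0.01],
    [[0,0,0],[0,0,0],0.01]
  ]
}}

```text
time: 38.6
tool_pos: [0.3992, -0.0986, 0.0143]
tool_rot: [3.141, 0.0, 1.417]
contact_force: [-1.2, 0.1, 6.4]
opening: 0.0177
grip_force: 25.0
```

Request:
{"op": "arm_command", "data": {
  "moves": [
    [[0,0,-0.015],[0,0,0],0.01],
    [[0,0,-0.045],[0,0,0],0.01],
    [[0,0,-0.085],[0,0,0],0.01],
    [[0,0,-0.125],[0,0,0],0.01],
    [[0,0,-0.155],[0,0,0],0.01]
  ]
}}

```text
time: 39.1
tool_pos: [0.3991, -0.0985, 0.171]
tool_rot: [3.14, 0.0, 1.417]
contact_force: [-0.5, -1.5, -1.3]
opening: 0.0182
grip_force: 25.0
```

Request:
{"op": "arm_command", "data": {
  "moves": [
    [[0,0.025,0],[0,0,0],0.01],
    [[0,0.065,0],[0,0,0],0.01],
    [[0,0.11,0],[0,0,0],0.01],
    [[0,0.15,0],[0,0,0],0.01],
    [[0,0.169,0],[0,0,0],0.01]
  ]
}}

```text
time: 39.6
tool_pos: [0.5685, -0.1248, 0.1681]
tool_rot: [3.141, 0.0, 1.417]
contact_force: [-0.6, 0.4, -1.0]
opening: 0.0174
grip_force: 25.0
```

Request:
{"op": "arm_command", "data": {
  "moves": [
    [[0,0,0],[0,0,0],0.01],
    [[0,0,0],[0,0,0],0.01],
    [[0,0,0],[0,0,0],0.01],
    [[0,0,0],[0,0,0],0.01],
    [[0,0,0],[0,0,0],0.01]
  ]
}}

```text
time: 40.1
tool_pos: [0.5655, -0.1244, 0.1693]
tool_rot: [3.141, 0.0, 1.417]
contact_force: [0.1, -0.3, -1.4]
opening: 0.0181
grip_force: 25.0
```

```bash
python3 - <<'E'
from h import *
m,im=snap("wrist","w11");delta([.5665,-.125,.089],1.417)
E
```

```text
pos [ 0.5656 -0.1244  0.1693] rot [3.1412e+00 2.0000e-04 1.4166e+00] -> shift [-0.0004  0.001   0.0803] az -0.0004
```

View pics/w11.png

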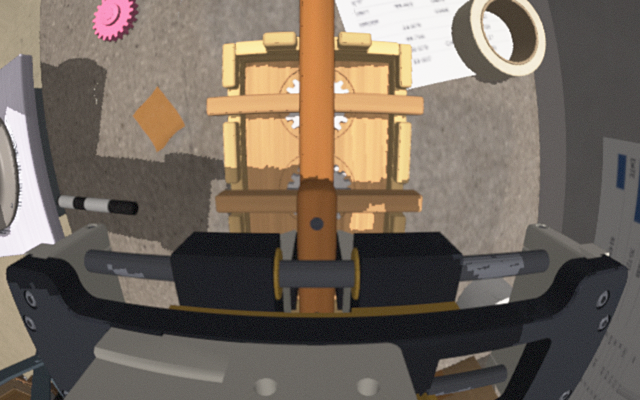

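Request:
{"op": "arm_command", "data": {
  "moves": [
    [[0,0.001,0.02],[0,0,0],0.01],
    [[0,0.001,0.04],[0,0,0],0.01],
    [[0,0.001,0.06],[0,0,0],0.01],
    [[0,0.001,0.07],[0,0,0],0.01],
    [[0,0.001,0.074],[0,0,0],0.01]
  ]
}}

```text
time: 40.65
tool_pos: [0.5664, -0.1245, 0.0941]
tool_rot: [-3.14, -0.0, 1.417]
contact_force: [-0.9, 0.3, -0.3]
opening: 0.0181
grip_force: 25.0
```

Request:
{"op": "arm_command", "data": {
  "moves": [
    [[0,0,0],[0,0,0],0.01],
    [[0,0,0.002],[0,0,0],0.01],
    [[0,0,0.004],[0,0,0],0.01],
    [[0,0,0.0055],[0,0,0],0.01],
    [[0,0,0.0055],[0,0,0],0.01]
  ]
}}

```text
time: 41.15
tool_pos: [0.567, -0.1246, 0.0895]
tool_rot: [3.141, 0.0, 1.417]
contact_force: [-0.4, -0.1, -0.8]
opening: 0.0176
grip_force: 25.0
```

Request:
{"op": "arm_command", "data": {
  "moves": [
    [[0,0,0],[0,0,0],0.01],
    [[0,0,0],[0,0,0],0.01],
    [[0,0,0],[0,0,0],0.01],
    [[0,0,0],[0,0,0],0.01],
    [[0,0,0],[0,0,0],0.01]
  ]
}}

```text
time: 41.65
tool_pos: [0.567, -0.1246, 0.0895]
tool_rot: [3.142, 0.0, 1.417]
contact_force: [-0.8, 0.1, -1.1]
opening: 0.018
grip_force: 25.0
```

Request:
{"op": "arm_command", "data": {
  "moves": [
    [[0,0,0.001],[0,0,0],0.01],
    [[0,0,0.001],[0,0,0],0.01],
    [[0,0,0.001],[0,0,0],0.025],
    [[0,0,0.001],[0,0,0],0.04],
    [[0,0,0.001],[0,0,0],0.05]
  ]
}}

```text
time: 42.15
tool_pos: [0.5671, -0.1247, 0.0886]
tool_rot: [3.141, 0.0, 1.417]
contact_force: [0.8, 0.6, 0.4]
opening: 0.0361
grip_force: 0.0
```

Request:
{"op": "arm_command", "data": {
  "moves": [
    [[0,0,0],[0,0,0],0.05],
    [[0,0,0],[0,0,0],0.05],
    [[0,0,-0.03],[0,0,0],0.06],
    [[0,0,-0.08],[0,0,0],0.06],
    [[0,0,-0.13],[0,0,0],0.06]
  ]
}}

```text
time: 42.65
tool_pos: [0.5664, -0.1244, 0.2194]
tool_rot: [-3.14, -0.0, 1.417]
contact_force: [1.3, 0.5, -0.2]
opening: 0.0595
grip_force: 0.0
```

Request:
{"op": "arm_command", "data": {
  "moves": [
    [[0,-0.03,0],[0,0,0],0.06],
    [[0,-0.07,0],[0,0,0],0.06],
    [[0,-0.12,0],[0,0,0],0.06],
    [[0,-0.16,0],[0,0,0],0.06],
    [[0,-0.18,0],[0,0,0],0.06]
  ]
}}

```text
time: 43.15
tool_pos: [0.3861, -0.096, 0.2185]
tool_rot: [-3.141, -0.0, 1.417]
contact_force: [0.6, 0.1, 0.7]
opening: 0.0602
grip_force: 0.0
```

Request:
{"op": "arm_command", "data": {
  "moves": [
    [[-0.03,0,0],[0,0,0],0.06],
    [[-0.07,0,0],[0,0,0],0.06],
    [[-0.11,0,0],[0,0,0],0.06],
    [[-0.15,0,0],[0,0,0],0.06],
    [[-0.17,0,0],[0,0,0],0.06]
  ]
}}

```text
time: 43.65
tool_pos: [0.3625, -0.2678, 0.2186]
tool_rot: [3.141, 0.001, 1.415]
contact_force: [0.1, -0.0, -0.2]
opening: 0.0596
grip_force: 0.0
```

```bash
python3 - <<'E'
from h import *
m,im=snap("top","t2");a=cv2.resize(im[100:240,170:490,::-1],None,fx=2.5,fy=2.5,interpolation=cv2.INTER_CUBIC)
m,im=snap("scene","s2");b=cv2.resize(im[140:240,250:420,::-1],None,fx=2.4,fy=2.4,interpolation=cv2.INTER_CUBIC)
c=np.zeros((a.shape[0]+b.shape[0],800,3),np.uint8);c[:a.shape[0],:a.shape[1]]=a;c[a.shape[0]:,:b.shape[1]]=b;print(c.shape,robot.observe()["tool_pos"])
cv2.imwrite("pics/final.png",c)
E
```

```text
(590, 800, 3) [ 0.36260251 -0.26725647  0.2183727 ]
```

View pics/final.png

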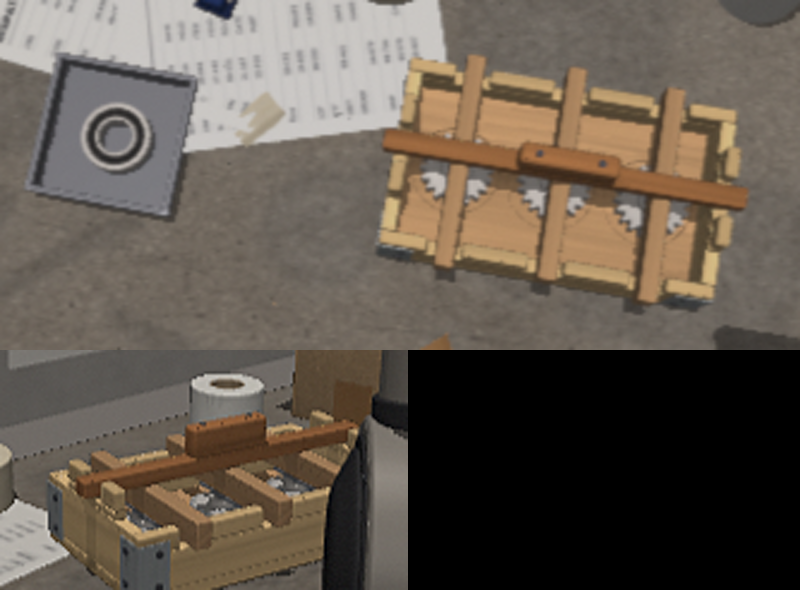

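The picture shows the bearing lying flat in the tray at about (117,137). The three gears sit under three parallel battens, and the rail is in both end notches, running from (385,142) to (745,197).

```bash
python3 -c "
from cell import robot
print(robot.hand_in())"
```

```text
the job is handed in; nothing more can be done
None
```

I handed the job in at about 44 s of the 131 s allowed: the bearing lies flat in the returns tray, the spare gear is boss up in the middle nest, and the batten and keeper rail are back in their notches over all three gears.

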